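# Ease the standards case shut

## Task

The case of reference standards stands open on the calibration bench. Tip its yellow lid forward so that it starts to fall, catch the falling lid on a finger before it lands and ease it down until it is fully shut, without letting it drop or slam, and take your hand away. Only touch the lid, do not pinch or force it, and leave the other things on the bench where they are.

Things in the scene. Friction and masses are not known exactly. Their poses are not given: they have to be found in the camera images.
- case: Grey open-topped case, 120 (x) by 200 (y) by 120 mm high, walls 8 mm, with brass standards in black foam inside (all below its rim). It is fixed to the bench. Origin: centre of its underside; its x axis points from its front wall (nearer the robot) to its back wall with the hinge, z up.
- lid (a joint): Lid angle, rad: 0 shut flat on the rim, 1.57 upright, 1.75 its stop, leaning back away from the robot; it starts at 1.60 to 1.74. Yellow plate, 120 mm from hinge to front edge, 200 mm wide, 8 mm thick, 0.24 to 0.38 kg. It stays where put near upright, falls by itself below 1.36 to 1.44 rad, slowly at first (1.25 to 0.6 rad in 1 to 2 s), and uncaught ends at 0.8 to 1.4 rad/s, a slam.
- lid_lip (a point): Middle of the outer end, at the underside, of the lid's black finger lip: 35 mm long, 80 mm wide, 6 mm thick, extending the plate flush with its underside; 155 mm from the hinge axis. Shut, it is 120 mm above the bench, 95 mm in front of the case's origin, with nothing beneath it for 35 mm to the front wall. Axes: x from lip to hinge, z out of the lid's upper face (up when shut).
- lid_hinge (a point): Middle of the lid's hinge axis, on the case's back rim, 60 mm behind the case's origin and 120 mm above the bench. The axis runs along the case's y. The hinge has friction (0.035 N m) and a damper (0.16 N m s/rad).
- meter: Bystander: yellow handheld meter lying flat behind the case, 90 by 190 mm, 38 mm high; origin at the centre of its underside.
- weight: Bystander: brass knobbed weight standing beside the case, 38 mm across, 68 mm high; origin at the centre of its underside.
- jar: Bystander: white jar with a black cap standing beside the case, 54 mm across, 75 mm high; origin at the centre of its underside.
Not all that is in view belongs to the job. There is more than one size of the case; the job needs the middle-sized.

How it is judged:
On the way, in this order (a step that is already met when the one before it is completed fails the run):
1. the lid, tipped past its balance, falls by itself: closing at more than 0.08 rad/s with nothing of the robot touching it, between 0.3 and 1.45 rad (value of joint lid between 0.3 and 1.45 rad and velocity of joint lid below -0.08 rad/s and contact force between each of the fingers, the arm and lid below 0.02 N), for 0.04 s.
2. the falling lid is caught on the fingers while still more than 0.12 rad open: they carry it (over 0.3 N) and it closes at less than 0.5 rad/s (value of joint lid between 0.12 and 1.25 rad and velocity of joint lid above -0.5 rad/s and contact force between the fingers and lid above 0.3 N), for 0.2 s.
At the end, for the whole second after the job is handed in: The lid is shut within 0.02 rad and free of the fingers; meter, weight and jar stand upright (within 0.2 rad) within 15 mm of where they were (value of joint lid below 0.02 rad and contact force between the fingers and lid below 0.02 N and not (distance of meter from where it was at the start of the episode above 0.015 m) and not (distance of weight from where it was at the start of the episode above 0.015 m) and not (distance of jar from where it was at the start of the episode above 0.015 m) and not (angle between meter's own z axis and vertical above 0.2 rad) and not (angle between weight's own z axis and vertical above 0.2 rad) and not (angle between jar's own z axis and vertical above 0.2 rad)); the robot touches nothing.
It fails at once if the lid drops or slams: it closes faster than 0.6 rad/s (about 0.09 m/s at the lip) in the stretch from 0.25 down to 0.025 rad (4 mm at the lip) (value of joint lid between 0.025 and 0.25 rad and velocity of joint lid below -0.6 rad/s).
It fails at once if the lid is pinched or forced: more than 25 N between it and the fingers or the arm (contact force between any of the fingers, the arm and lid above 25 N).
It fails at once if a bystander is shifted by more than 15 mm, lifted or tipped (distance of any of meter, weight, jar from where it was at the start of the episode above 0.015 m or angle between any of meter, weight, jar's own z axis and vertical above 0.2 rad).
It also fails if it takes over 45 s, if anything falls off the work surface, if the arm or the gripper's body presses on something with over 40 N, if the wrist force passes 120 N, or if a joint passes its speed limit or range.

## Robot

A 6-joint arm with a two-finger parallel gripper is mounted at the origin on the work surface. World frame = base frame: x ahead of the robot, y to its left, z up, the work surface at z = 0. Lengths are in m, angles in rad, forces in N, time in s.
With the tool pointing down it reaches from about 0.25 to 0.725 m from the base axis. Payload 9.7 kg.
Tool frame: the origin (TCP) lies on the centre line of the jaws, within the pads' length; the fingertips stand 14 mm ahead of it and the grasp point (between the pads) lies 5 mm behind it (tips_ahead is the z of the fingertips in the tool frame, in m); z points along the fingers, y is the line along which they close (so a half turn about z gives the same grasp; the last joint's range is limited). The gripper opens to 85 mm and grips with 20 to 120 N. Pads are 22 mm wide; open, the fingers measure 114 mm over their backs; the gripper's body (76 mm by 85 mm) begins 54 mm behind the grasp point. The pads swing forward as they close: fully open they stand 13 mm farther back than shut.
Start: joints at [1.248, 0.087, 0.176, 1.66, 0, 1.571], TCP at [0.174, 0.522, 0.245] pointing down, gripper open.
Joint ranges: [-3.13, 3.13], [-0.85, 1.81], [-1.15, 1.24], [-2.2, 2.28], [-1.44, 1.52], [-3.14, 3.14]. Speed limits (rad/s): [2.22, 2.22, 2.57, 3.14, 3.14, 3.14].

## Interface

Orientations are given as a unit quaternion [x, y, z, w].
In Python, from cell import observe, grab_frame, camera_params, finish_job, tips_ahead gives the robot as it stands.
- The arm moves only by the tool jog_arm, never from a script. Its argument "targets" is text: rows parted by semicolons, each of 7 numbers parted by spaces: the opening, from 0 (shut) to 1 (fully open), then the shift along the tool's x, y, z in mm, then the turn, a rotation vector about the tool's x, y, z in rad. In form: claw dx dy dz ax ay az; .... A call has 1 to 5 rows; each row is the pose to reach, as a shift and turn from the pose commanded when the call began, along the tool's axes at that moment; what a row does not reach only later rows make up. A row lasts 1/10 s, in which the tool goes at most 50 mm and 8.59 degrees, less where a joint would pass 70% of its speed; a pose out of reach is approached as far as the arm can. A call with a gripper value outside its range is refused whole. The fingers move at their own pace and stop on an object; "newtons" is the grip in N (left out, the last holds). Time passes only in rows, so rows that repeat a pose let the fingers close. It gives the time, the measured TCP pose, the force, the opening and the grip force at its end, in the units of the state.
- observe(): the state, without advancing time (a new reading comes with each control period).
- grab_frame(name): name is "side" or "top" or "wrist"; returns (picture, depth): 420x560x3 uint8, red, green, blue; 420x560 float32, m along the optical axis (not along the pixel's ray), 0 where there is no reading.
- camera_params(name): a dict with "camera_matrix" (3x3 intrinsics, pixels), "pose" (4x4, takes a point from camera to world coordinates). Camera axes: x right, y down, z forward; pixel columns grow to the right and rows downward; lengths in m; the calibration is good to about 2 mm. The wrist camera is an equidistant fisheye: a pixel r from the principal point sees the ray r / f radians off the axis. A picture is of the moment at which its call begins: read the wrist's pose just before it. camera_params takes no time and is no camera call; for the wrist camera it gives the pose at the moment of the call.
- finish_job(): hands the job in; it is judged then, once.
The state is a dict: "clock": time; "q": joint angles; "joint_vel": joint speeds; "tau": joint torques, N m; "ee_pos": TCP position; "eef_rot": TCP orientation; "force": force on the tool from outside, world axes, zero at the start; "torque": the same for the moment, N m; "finger_gap": finger opening in m; "grip_force": force on a finger pad.
Only numpy, scipy, OpenCV 4.12 (cv2) and the standard library are available. Lean on these libraries where they do the work, as an engineer would, in place of code of your own. Each camera call takes 0.05 s, during which the arm holds its last target. There are 200 camera calls.

## Working session

There is one attempt and no reset: what is moved stays moved. The work goes in short steps, Python scripts to look and compute and a tool call to move; the robot and the scene stay as the last step left them, time stands still between calls to the robot, and variables do not carry over. Pictures are saved under pics/ and viewed, at most 10 in all, crops included, and the job is handed in when it is done.

Besides the shell and the picture viewer there is one more tool, called after "Emit:" by a JSON object that holds its "method" and its "body". jog_arm: Moves the arm, as the interface text tells. Its arguments: {"type":"object","properties":{"targets":{"type":"string"},"newtons":{"type":"number"}},"required":["targets"]}

```bash
mkdir -p pics
python3 - <<'E'
from cell import *
import cv2,numpy as np
s=observe();print(s['clock'],s['ee_pos'],s['eef_rot'],s['force'],tips_ahead() if callable(tips_ahead) else tips_ahead)
for n in('side','top'):
    p,d=grab_frame(n);cv2.imwrite(f'pics/{n}0.png',p[:,:,::-1]);np.savez(f'{n}0.npz',p=p,d=d,**camera_params(n))
    print(n,camera_params(n))
E
```

```text
0.0 [0.17441465 0.52139839 0.24457433] [ 1.60714726e-01  9.87000684e-01 -6.43289214e-04 -1.16983041e-04] [ 0.40103652  0.07151674 -0.43159368] 0.014
side {'camera_matrix': array([[493.80376728,   0.        , 271.84812422],
       [  0.        , 493.80376728, 214.73943899],
       [  0.        ,   0.        ,   1.        ]]), 'pose': array([[-0.92730198,  0.30717753, -0.21389953,  0.81234782],
       [ 0.37425937,  0.77064236, -0.51579092,  0.72341925],
       [ 0.00640066, -0.55834785, -0.82958225,  1.17273016],
       [ 0.        ,  0.        ,  0.        ,  1.        ]])}
top {'camera_matrix': array([[455.57107821,   0.        , 279.89550363],
       [  0.        , 455.57107821, 211.96103086],
       [  0.        ,   0.        ,   1.        ]]), 'pose': array([[-0.00792731, -0.99528098,  0.09671056,  0.42277393],
       [-0.99994131,  0.00860416,  0.00658364,  0.04593276],
       [-0.00738468, -0.09665269, -0.99529077,  1.27227568],
       [ 0.        ,  0.        ,  0.        ,  1.        ]])}
```

View pics/side0.png

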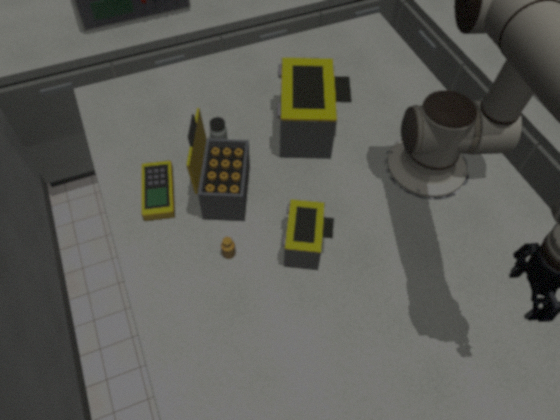

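View pics/top0.png

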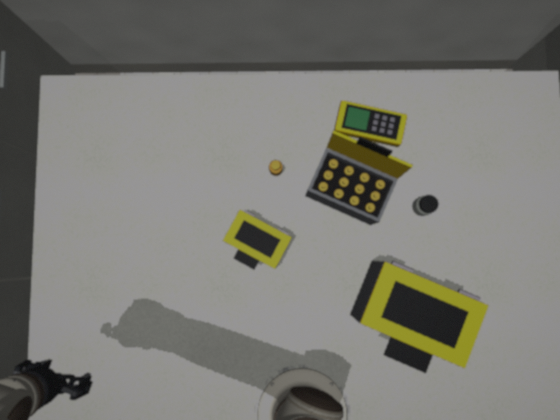

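Side view: the open (middle) case is at about (225,180), its lid upright at (197,150), with the weight at (228,246), jar at (218,127) and meter at (157,188). Top view: the case is at (352,185), lid (368,155), lip (374,148), jar (426,204), weight (276,167) and meter (371,122). Two closed decoys stand nearer the robot.

```bash
cat > h.py <<'E'
import numpy as np,cv2
def load(n):
    f=np.load(n+'.npz');K=f['camera_matrix'];T=f['pose'];d=f['d'];v,u=np.indices(d.shape)
    P=np.stack([(u-K[0,2])/K[0,0]*d,(v-K[1,2])/K[1,1]*d,d],-1)@T[:3,:3].T+T[:3,3]
    P[d==0]=np.nan
    return f['p'],P
E
python3 - <<'E'
from h import *
for n,(u0,u1,v0,v1) in dict(top0=(295,420,130,230),side0=(180,255,105,222)).items():
    p,P=load(n);hsv=cv2.cvtColor(p,cv2.COLOR_RGB2HSV)
    m=np.zeros(p.shape[:2],bool);m[v0:v1,u0:u1]=1
    rim=m&(abs(P[...,2]-.12)<.006)
    yel=m&(hsv[...,0]>22)&(hsv[...,0]<34)&(hsv[...,1]>150)&(P[...,2]>.13)
    q=P[rim][:,:2]
    print(n,'rim',rim.sum(),np.median(P[rim][:,2]))
    k=(rim*255).astype(np.uint8);nl,lab,st,ce=cv2.connectedComponentsWithStats(k)
    i=1+st[1:,4].argmax();q=P[lab==i][:,:2]
    r=cv2.minAreaRect((q*1000).astype(np.float32));print(r,cv2.boxPoints(r).round(0).tolist(),st[i])
    L=P[yel];c=L.mean(0);w,V=np.linalg.eigh(np.cov(L.T));print('lid',len(L),c,V[:,0],L.min(0),L.max(0),np.sqrt(w))
    # lip: dark, high
    dk=m&(p.max(-1)<60)&(P[...,2]>.2);print('lip',dk.sum(),P[dk].mean(0) if dk.any() else '',P[dk].max(0)if dk.any() else '')
p,P=load('top0')
for nm,(u0,u1,v0,v1) in dict(weight=(265,287,155,178),jar=(410,442,190,220),meter=(332,410,98,146),small=(220,295,205,272),big=(350,490,258,372)).items():
    Q=P[v0:v1,u0:u1].reshape(-1,3);Q=Q[Q[:,2]>.02];print(nm,np.nanmin(Q,0).round(3),np.nanmax(Q,0).round(3),np.median(Q,0).round(3))
E
```

```text
top0 rim 993 0.11991223929446204
((605.63037109375, -130.51927185058594), (200.04574584960938, 122.01864624023438), 65.19603729248047) [[508.0, -196.0], [619.0, -247.0], [703.0, -65.0], [592.0, -14.0]] [307 147  91  75 852]
lid 1307 [ 0.66415561 -0.15726672  0.19340008] [ 0.90456298 -0.42068713 -0.06919643] [ 0.62029048 -0.24699379  0.13079777] [ 0.71095217 -0.07107141  0.27689245] [0.00116176 0.03390696 0.05655298]
lip 264 [ 0.66799757 -0.15871519  0.25918822] [ 0.68606014 -0.12524864  0.27821416]
side0 rim 767 0.11918243772785564
((604.3121337890625, -131.52084350585938), (209.18820190429688, 124.01011657714844), 64.35435485839844) [[503.0, -199.0], [615.0, -253.0], [705.0, -64.0], [594.0, -10.0]] [195 138  53  60 669]
lid 295 [ 0.67910023 -0.12306077  0.19772346] [ 0.90694968 -0.41561165 -0.06862383] [ 0.62806842 -0.24174131  0.13376455] [ 0.7071841  -0.0654048   0.24460949] [0.00101881 0.03314184 0.05233322]
lip 197 [ 0.66700477 -0.15611889  0.2465179 ] [ 0.69606179 -0.08758602  0.27691668]
weight [0.65  0.05  0.022] [0.687 0.086 0.073] [0.664 0.066 0.05 ]
jar [ 0.533 -0.361  0.02 ] [ 0.585 -0.312  0.082] [ 0.557 -0.331  0.074]
meter [ 0.667 -0.299  0.02 ] [ 0.857 -0.069  0.279] [ 0.782 -0.181  0.04 ]
small [0.393 0.028 0.025] [0.546 0.201 0.107] [0.465 0.121 0.099]
big [ 0.151 -0.439  0.02 ] [ 0.412 -0.132  0.181] [ 0.282 -0.268  0.17 ]
```

```bash
cat >> h.py <<'E'
from scipy.spatial.transform import Rotation as R
c=np.array([.907,-.421,0]);c/=np.linalg.norm(c);HG=np.array([.6597,-.1563,0])
def pose(s,h,deg=45):
    "tip centre s m robotward of hinge, h high, tool deg below horizontal -> TCP pos, R"
    a=np.radians(deg);z=np.cos(a)*c-np.sin(a)*np.array([0,0,1]);y=np.array([-c[1],c[0],0]);x=np.cross(y,z)
    return HG-c*s+[0,0,h]-.014*z,R.from_matrix(np.stack([x,y,z],1))
def rel(tgts,start=None):
    "moves from the current (or a given) pose; mm, rad in tool axes"
    from cell import observe
    o=observe();p0,r0=(o['ee_pos'],R.from_quat(o['eef_rot'])) if start is None else start
    for t in tgts:
        p,r=pose(*t);print(t,(r0.inv().apply(p-p0)*1000).round(0),(r0.inv()*r).as_rotvec().round(3))
def where():
    from cell import observe
    o=observe();r=R.from_quat(o['eef_rot']);z=r.as_matrix()[:,2];t=o['ee_pos']+.014*z-HG
    print('t',round(o['clock'],2),'s,h,y',(-t@c).round(4),t[2].round(4),np.cross(c,t)[2].round(4),'pitch',np.degrees(np.arcsin(-z[2])).round(1),'F',np.round(o['force'],2),'q',np.round(o['q'],2))
E
python3 - <<'E'
from h import *
where();rel([(-.06,.40),(-.06,.34),(.2,.4)])
E
```

```text
t 0.1 s,h,y 0.7255 0.2307 0.4104 pitch 89.9 F [-0.61  0.13  0.46] q [1.25 0.09 0.18 1.66 0.   1.57]
(-0.06, 0.4) [-725. -495. -165.] [ 0.043 -0.785  0.106]
(-0.06, 0.34) [-725. -494. -105.] [ 0.043 -0.785  0.106]
(0.2, 0.4) [-467. -466. -165.] [ 0.043 -0.785  0.106]
```

Emit:
{"method": "jog_arm", "body": {"targets": "0 -467 -466 -165 0.043 -0.785 0.106;0 -467 -466 -165 0.043 -0.785 0.106;0 -467 -466 -165 0.043 -0.785 0.106;0 -467 -466 -165 0.043 -0.785 0.106;0 -467 -466 -165 0.043 -0.785 0.106"}}

```text
clock: 0.6
ee_pos: [0.2835, 0.3033, 0.3069]
eef_rot: [0.198, 0.909, -0.078, 0.357]
force: [0.8, -0.4, 0.4]
finger_gap: 0.0123
grip_force: 0.0
```

```bash
python3 -c "
from h import *
where();rel([(.2,.4),(.0,.4)])"
```

```text
t 0.6 s,h,y 0.5252 0.2967 0.2586 pitch 47.1 F [ 0.8  -0.36  0.38] q [ 1.28 -0.24 -0.15  1.78 -0.74  1.75]
(0.2, 0.4) [-307. -261.  145.] [ 0.004 -0.037  0.005]
(0.0, 0.4) [-453. -262.  281.] [ 0.004 -0.037  0.005]
```

Emit:
{"method": "jog_arm", "body": {"targets": "0 -307 -261 145 0 -0.037 0;0 -307 -261 145 0 -0.037 0;0 -307 -261 145 0 -0.037 0;0 -307 -261 145 0 -0.037 0;0 -307 -261 145 0 -0.037 0"}}

```text
clock: 1.1
ee_pos: [0.3907, 0.0888, 0.365]
eef_rot: [0.196, 0.904, -0.081, 0.372]
force: [1.5, 1.3, -0.2]
finger_gap: 0.0003
grip_force: 0.0
```

```bash
python3 -c "
from h import *
where();rel([(.2,.4),(-.06,.36),(-.06,.34)])"
```

```text
t 1.1 s,h,y 0.3374 0.355 0.1091 pitch 45.3 F [ 1.52  1.32 -0.23] q [ 0.66 -0.68 -0.35  1.47 -0.67  0.93]
(0.2, 0.4) [-129. -110.   64.] [ 0.005 -0.005  0.006]
(-0.06, 0.36) [-285. -112.  276.] [ 0.005 -0.005  0.006]
(-0.06, 0.34) [-271. -112.  290.] [ 0.005 -0.005  0.006]
```

Emit:
{"method": "jog_arm", "body": {"targets": "0 -285 -112 276 0 0 0;0 -285 -112 276 0 0 0;0 -285 -112 276 0 0 0;0 -285 -112 276 0 0 0;0 -285 -112 276 0 0 0"}}

```text
clock: 1.6
ee_pos: [0.5787, -0.0707, 0.3666]
eef_rot: [0.197, 0.904, -0.082, 0.371]
force: [0.8, 1.3, 0.9]
finger_gap: -0.0001
grip_force: 0.0
```

```bash
python3 -c "
from h import *
where();rel([(-.06,.36),(-.06,.34)])"
```

```text
t 1.6 s,h,y 0.0997 0.3566 0.0436 pitch 45.3 F [0.78 1.28 0.94] q [ 0.02 -0.48 -0.29  1.03 -0.31  0.33]
(-0.06, 0.36) [-116.  -44.  110.] [ 0.003 -0.005  0.004]
(-0.06, 0.34) [-102.  -44.  124.] [ 0.003 -0.005  0.004]
```

Emit:
{"method": "jog_arm", "body": {"targets": "0 -116 -44 110 0.003 -0.005 0.004;0 -116 -44 110 0.003 -0.005 0.004;0 -116 -44 110 0.003 -0.005 0.004;0 -116 -44 110 0.003 -0.005 0.004;0 -116 -44 110 0.003 -0.005 0.004"}}

```text
clock: 2.1
ee_pos: [0.7058, -0.1766, 0.3671]
eef_rot: [0.2, 0.903, -0.083, 0.371]
force: [-0.7, 0.0, -0.2]
finger_gap: 0.0001
grip_force: 0.0
```

Run:
```python
from h import *
from cell import *
where();rel([(-.06,.30),(-.06,.268)])
a=[]
for n in('side','top'):
    p,d=grab_frame(n);np.savez(f'{n}1.npz',p=p,d=d,**camera_params(n));a.append(p)
s=cv2.resize(a[0][60:270,110:390],(700,525),interpolation=2)
cv2.imwrite('pics/s1.png',s[:,:,::-1])
where()
```

```text
t 2.1 s,h,y -0.0602 0.3572 0.0009 pitch 45.3 F [-0.67  0.03 -0.17] q [-0.18 -0.17 -0.06  0.91 -0.18  0.18]
(-0.06, 0.3) [40. -1. 40.] [-0.002 -0.005  0.   ]
(-0.06, 0.268) [63. -1. 63.] [-0.002 -0.005  0.   ]
t 2.2 s,h,y -0.0583 0.3588 0.0022 pitch 45.2 F [-0.93  0.16 -0.21] q [-0.18 -0.17 -0.07  0.91 -0.18  0.18]
```

View pics/s1.png

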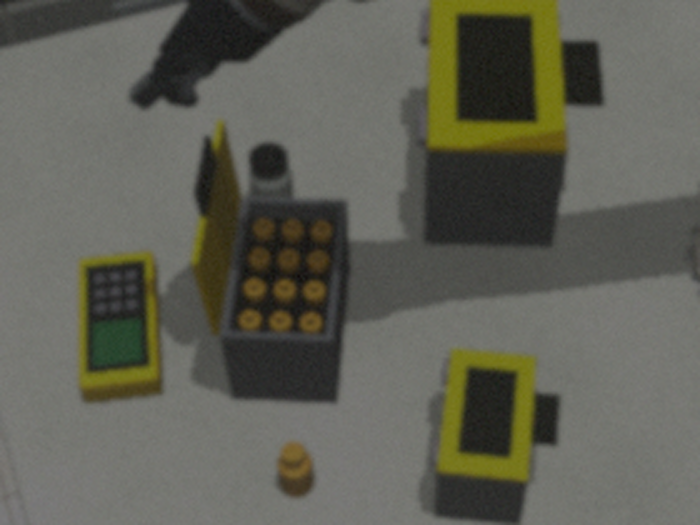

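The crop shows the closed fingertips at about (165,92), behind and above the lid's lip (205,175); nothing is touched. I'll check the tip's shape from depth.

Run:
```python
from h import *
p0,r0=pose(-.0595,.358)
for n in('side1','top1'):
    p,P=load(n);Q=P[np.isfinite(P[...,0])];Q=Q[(np.linalg.norm(Q-p0,axis=1)<.12)&(Q[:,2]>.29)]
    L=r0.inv().apply(Q-p0)*1000
    for a in range(-60,40,10):
        k=L[(L[:,2]>=a)&(L[:,2]<a+10)]
        if len(k): print(n,a,len(k),k.min(0).round()[:2],k.max(0).round()[:2])
    print(L[:,2].max())
```

```text
side1 -60 76 [-19. -51.] [ 8. 53.]
side1 -50 42 [-17. -37.] [ 6. 47.]
side1 -40 57 [-15. -37.] [ 9. 38.]
side1 -30 17 [-14. -11.] [ 3. 29.]
side1 -20 26 [-12.  -3.] [ 8. 16.]
side1 -10 40 [-12.  -7.] [ 6. 16.]
side1 0 32 [-13.  -7.] [ 8. 16.]
side1 10 10 [-12.   5.] [6. 9.]
17.13617884197893
top1 -60 104 [-19. -48.] [-1. 54.]
top1 -50 96 [-15. -42.] [ 5. 46.]
top1 -40 92 [-16. -30.] [ 5. 35.]
top1 -30 29 [-15. -14.] [ 4. 20.]
top1 -20 22 [-14. -11.] [-7. 16.]
top1 -10 30 [-13. -10.] [-3. 16.]
top1 0 25 [-14.  -9.] [-7. 15.]
top1 10 2 [-13.   3.] [-11.   4.]
11.83476705485197
```

Emit:
{"method": "jog_arm", "body": {"targets": "0 20 0 20 0 0 0;0 40 0 40 0 0 0;0 55 -1 55 0 0 0;0 62 -1 63 0 0 0;0 62 -1 63 0 0 0"}}

```text
clock: 2.7
ee_pos: [0.7042, -0.1751, 0.2801]
eef_rot: [0.198, 0.903, -0.082, 0.372]
force: [0.6, 0.5, -0.3]
finger_gap: -0.0001
grip_force: 0.0
```

```bash
python3 -c "
from h import *
where()"
```

```text
t 2.7 s,h,y -0.0581 0.2701 0.0017 pitch 45.2 F [ 0.61  0.48 -0.31] q [-0.18 -0.19 -0.26  0.74 -0.18  0.18]
```

Emit:
{"method": "jog_arm", "body": {"targets": "0 5 0 -5 0 0 0;0 10 0 -10 0 0 0;0 15 0 -15 0 0 0;0 20 0 -20 0 0 0;0 25 0 -25 0 0 0"}}

```text
clock: 3.2
ee_pos: [0.6726, -0.1609, 0.2827]
eef_rot: [0.199, 0.902, -0.083, 0.374]
force: [1.7, -0.3, 3.6]
finger_gap: 0.0001
grip_force: 1.3
```

```bash
cat >> h.py <<'E'
def lid():
    from cell import grab_frame,camera_params
    p,d=grab_frame('top');np.savez('tmp.npz',p=p,d=d,**camera_params('top'));p,P=load('tmp')
    hsv=cv2.cvtColor(p,cv2.COLOR_RGB2HSV)
    D=P-HG;s=-D@c;w=D@np.array([-c[1],c[0],0]);h=D[...,2]-.12
    m=(hsv[...,0]>20)&(hsv[...,0]<36)&(hsv[...,1]>130)&(abs(w)<.105)&(h>.012)&(s<.13)&(s>-.04)&(np.hypot(s,h)<.135)
    m=cv2.erode(m.astype(np.uint8),np.ones((2,2)))>0
    X=np.stack([s[m],h[m]],1);a=np.arctan2(X[:,1],X[:,0]);print('lid angle about',np.median(a).round(3),m.sum())
E
python3 -c "
from h import *
where();lid();where()"
```

```text
t 3.2 s,h,y -0.0236 0.2728 0.0013 pitch 45.0 F [ 1.71 -0.3   3.61] q [-0.16 -0.28 -0.32  0.76 -0.19  0.2 ]
lid angle about 1.587 261
t 3.25 s,h,y -0.0229 0.2727 0.0013 pitch 45.0 F [0.94 0.17 1.28] q [-0.16 -0.28 -0.32  0.76 -0.19  0.2 ]
```

Emit:
{"method": "jog_arm", "body": {"targets": "0 4 0 -4 0 0 0;0 7 0 -7 0 0 0;0 11 0 -11 0 0 0;0 14 0 -14 0 0 0;0 14 0 -14 0 0 0"}}

```text
clock: 3.75
ee_pos: [0.6542, -0.1525, 0.2805]
eef_rot: [0.199, 0.903, -0.082, 0.372]
force: [0.2, -0.2, -0.3]
finger_gap: -0.0002
grip_force: 0.2
```

```bash
python3 -c "
from h import *
where();lid();where()"
```

```text
t 3.75 s,h,y -0.0033 0.2706 0.0012 pitch 45.2 F [ 0.22 -0.2  -0.27] q [-0.15 -0.32 -0.36  0.78 -0.2   0.2 ]
lid angle about 1.446 139
t 3.8 s,h,y -0.0036 0.2704 0.0012 pitch 45.2 F [-0.69  0.06 -0.45] q [-0.15 -0.32 -0.36  0.77 -0.2   0.2 ]
```

Emit:
{"method": "jog_arm", "body": {"targets": "0 4 0 -4 0 0 0;0 8 0 -8 0 0 0;0 12 0 -12 0 0 0;0 -3 0 -27 0 0 0;0 -9 0 -33 0 0 0"}}

```text
clock: 4.3
ee_pos: [0.6396, -0.1455, 0.3132]
eef_rot: [0.199, 0.902, -0.082, 0.374]
force: [0.4, -0.6, 0.1]
finger_gap: -0.0003
grip_force: 0.0
```

```bash
python3 -c "
from h import *
where();lid();where();rel([(.14,.29),(.165,.24),(.165,.19),(.15,.185)])"
```

```text
t 4.3 s,h,y 0.0129 0.3033 0.0013 pitch 45.0 F [ 0.39 -0.55  0.13] q [-0.14 -0.36 -0.32  0.84 -0.21  0.21]
lid angle about 1.347 34
t 4.35 s,h,y 0.0125 0.3048 0.0014 pitch 44.8 F [-0.42  0.53  1.73] q [-0.14 -0.36 -0.32  0.84 -0.21  0.21]
(0.14, 0.29) [100.  -1. -80.] [0.001 0.003 0.   ]
(0.165, 0.24) [153.  -1. -62.] [0.001 0.003 0.   ]
(0.165, 0.19) [189.  -1. -27.] [0.001 0.003 0.   ]
(0.15, 0.185) [182.  -1. -13.] [0.001 0.003 0.   ]
```

```bash
cat >> h.py <<'E'
def lip():
    "lid angle from the side camera: points above the rim by depth"
    from cell import grab_frame,camera_params
    p,d=grab_frame('side');np.savez('tmp.npz',p=p,d=d,**camera_params('side'));_,P=load('tmp')
    hsv=cv2.cvtColor(p,cv2.COLOR_RGB2HSV)
    D=P-HG;s=-D@c;w=D@np.array([-c[1],c[0],0]);h=D[...,2]-.12
    m=(hsv[...,0]>20)&(hsv[...,0]<36)&(hsv[...,1]>130)&(abs(w)<.105)&(h>.012)&(np.hypot(s,h)<.135)&(s>-.04)
    m=cv2.erode(m.astype(np.uint8),np.ones((2,2)))>0;r=np.hypot(s,h)[m];a=np.arctan2(h[m],s[m])
    print('side lid angle',np.median(a[r>.06]).round(3) if (r>.06).any() else None,m.sum())
E
python3 -c "
from h import *
lip();lid();lip();where()"
```

```text
side lid angle 1.335 41
lid angle about 1.343 31
side lid angle 1.329 40
t 4.5 s,h,y 0.013 0.3007 0.0012 pitch 45.1 F [-0.78 -0.19 -0.65] q [-0.14 -0.36 -0.32  0.84 -0.21  0.21]
```

Emit:
{"method": "jog_arm", "body": {"targets": "0 32 0 -32 0 0 0;0 64 0 -64 0 0 0;0 92 0 -92 0 0 0;0 120 0 -88 0 0 0;0 150 0 -78 0 0 0"}}

```text
clock: 5.0
ee_pos: [0.4926, -0.0774, 0.2606]
eef_rot: [0.199, 0.902, -0.082, 0.374]
force: [-0.2, -0.1, -0.3]
finger_gap: -0.0
grip_force: 0.0
```

```bash
python3 -c "
from h import *
where();lip();lid();where();rel([(.165,.20),(.15,.185),(.14,.19)])"
```

```text
t 5.0 s,h,y 0.1749 0.2507 0.0012 pitch 45.0 F [-0.16 -0.06 -0.3 ] q [ 0.01 -0.76 -0.65  0.95 -0.31  0.32]
side lid angle 1.293 105
lid angle about 1.303 146
t 5.1 s,h,y 0.1764 0.2448 0.0007 pitch 45.4 F [ 0.57  0.13 -1.3 ] q [ 0.01 -0.76 -0.65  0.95 -0.31  0.32]
(0.165, 0.2) [23. -1. 40.] [-0.001 -0.007  0.004]
(0.15, 0.185) [23. -1. 61.] [-0.001 -0.007  0.004]
(0.14, 0.19) [13. -1. 65.] [-0.001 -0.007  0.004]
```

Emit:
{"method": "jog_arm", "body": {"targets": "0 1 0 20 0 0 0;0 2 0 40 0 0 0;0 3 0 60 0 0 0;0 4 -1 80 0 0 0"}}

```text
clock: 5.5
ee_pos: [0.5427, -0.102, 0.2012]
eef_rot: [0.199, 0.902, -0.083, 0.373]
force: [0.4, -0.3, -0.0]
finger_gap: -0.0001
grip_force: 0.0
```

```bash
python3 -c "
from h import *
where();lip();lid();where()"
```

```text
t 5.5 s,h,y 0.1191 0.1913 0.0 pitch 45.0 F [ 0.43 -0.32 -0.05] q [-0.06 -0.63 -0.7   0.75 -0.26  0.27]
side lid angle 1.212 245
lid angle about 1.224 426
t 5.6 s,h,y 0.1198 0.1885 -0.0006 pitch 45.3 F [-1.13  0.04 -0.02] q [-0.06 -0.63 -0.7   0.75 -0.26  0.27]
```

Emit:
{"method": "jog_arm", "body": {"targets": "0 0 0 0 0 0 0;0 0 0 0 0 0 0;0 0 0 0 0 0 0;0 0 0 0 0 0 0"}}

```text
clock: 6.0
ee_pos: [0.5416, -0.1012, 0.202]
eef_rot: [0.199, 0.902, -0.082, 0.374]
force: [0.0, 0.3, -0.8]
finger_gap: -0.0
grip_force: 0.0
```

```bash
python3 -c "
from h import *
where();lip();lid();where()"
```

```text
t 6.0 s,h,y 0.1204 0.1921 0.0002 pitch 45.0 F [ 0.02  0.33 -0.76] q [-0.06 -0.64 -0.7   0.76 -0.26  0.27]
side lid angle 1.026 549
lid angle about 1.021 937
t 6.1 s,h,y 0.1205 0.1916 0.0002 pitch 45.0 F [-0.28  0.13  0.63] q [-0.06 -0.64 -0.7   0.76 -0.26  0.27]
```

Emit:
{"method": "jog_arm", "body": {"targets": "0 0 0 0 0 0 0;0 0 0 0 0 0 0;0 0 0 0 0 0 0;0 0 0 0 0 0 0;0 0 0 0 0 0 0"}}

```text
clock: 6.6
ee_pos: [0.5413, -0.1014, 0.2006]
eef_rot: [0.199, 0.903, -0.083, 0.373]
force: [-1.0, 1.0, -0.7]
finger_gap: -0.0002
grip_force: 0.6
```

```bash
python3 -c "
from h import *
where();lip();lid();where()"
```

```text
t 6.6 s,h,y 0.1206 0.1907 -0.0 pitch 45.1 F [-1.01  0.97 -0.72] q [-0.06 -0.64 -0.7   0.76 -0.26  0.27]
side lid angle 0.704 945
lid angle about 0.732 1390
t 6.7 s,h,y 0.1206 0.1908 -0.0 pitch 45.1 F [-2.21  0.39 -0.21] q [-0.06 -0.64 -0.7   0.76 -0.26  0.27]
```

Emit:
{"method": "jog_arm", "body": {"targets": "0 0 0 0 0 0 0;0 0 0 0 0 0 0;0 0 0 0 0 0 0"}}

```text
clock: 7.0
ee_pos: [0.5414, -0.1014, 0.2008]
eef_rot: [0.199, 0.903, -0.083, 0.373]
force: [-0.6, 0.4, -1.0]
finger_gap: 0.0001
grip_force: 0.8
```

Run:
```python
from h import *
where();lip();lid();where()
from cell import *
p,d=grab_frame('side');cv2.imwrite('pics/s2.png',cv2.resize(p[60:270,110:390],(700,525),interpolation=2)[:,:,::-1])
```

```text
t 7.0 s,h,y 0.1205 0.1909 0.0 pitch 45.1 F [-0.55  0.41 -1.03] q [-0.06 -0.64 -0.7   0.76 -0.26  0.27]
side lid angle 0.707 942
lid angle about 0.732 1362
t 7.1 s,h,y 0.1205 0.191 -0.0 pitch 45.1 F [-1.18 -0.12 -0.29] q [-0.06 -0.64 -0.7   0.76 -0.26  0.27]
```

View pics/s2.png

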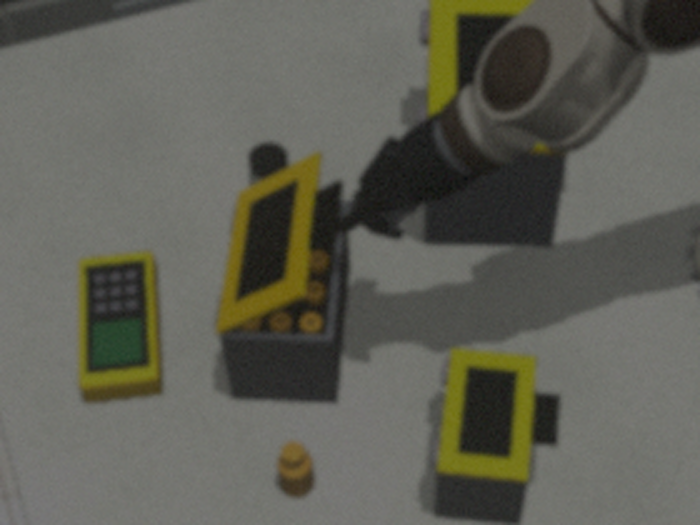

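The lid rests on the fingertips at about (345,215), with the lip over them at (330,205), held steady near 0.64 rad. The bystanders have not moved. Next I ease it down.

Emit:
{"method": "jog_arm", "body": {"targets": "0 4.5 0 1 0 0 0;0 9 0 2 0 0 0;0 14 0 3 0 0 0;0 18.5 0 4 0 0 0;0 23 0 5 0 0 0"}}

```text
clock: 7.65
ee_pos: [0.5296, -0.096, 0.1806]
eef_rot: [0.199, 0.903, -0.083, 0.373]
force: [-0.9, 0.9, -0.9]
finger_gap: 0.0
grip_force: 0.3
```

Emit:
{"method": "jog_arm", "body": {"targets": "0 4 0 1.5 0 0 0;0 8.5 0 3 0 0 0;0 13 0 5 0 0 0;0 17 0 6.5 0 0 0;0 21.5 0 8.5 0 0 0"}}

```text
clock: 8.15
ee_pos: [0.5215, -0.0922, 0.1597]
eef_rot: [0.199, 0.902, -0.083, 0.373]
force: [0.2, 0.5, -0.2]
finger_gap: 0.0002
grip_force: 0.4
```

```bash
python3 -c "
from h import *
where();lip();lid();where();rel([(.148,.120),(.150,.109),(.151,.098)])"
```

```text
t 8.15 s,h,y 0.1425 0.1498 -0.0 pitch 45.1 F [ 0.16  0.46 -0.25] q [-0.03 -0.7  -0.81  0.71 -0.28  0.29]
side lid angle 0.409 1010
lid angle about 0.424 1492
t 8.25 s,h,y 0.1429 0.1489 -0.0001 pitch 45.1 F [-0.5   0.3  -1.58] q [-0.03 -0.69 -0.81  0.71 -0.28  0.29]
(0.148, 0.12) [24.  0. 17.] [ 0.    -0.002  0.002]
(0.15, 0.109) [33.  0. 23.] [ 0.    -0.002  0.002]
(0.151, 0.098) [42.  0. 30.] [ 0.    -0.002  0.002]
```

Emit:
{"method": "jog_arm", "body": {"targets": "0 3 0 2 0 0 0;0 6 0 4 0 0 0;0 9.5 0 6 0 0 0;0 13 0 8 0 0 0;0 16 0 10 0 0 0"}}

```text
clock: 8.75
ee_pos: [0.5175, -0.0904, 0.1411]
eef_rot: [0.199, 0.903, -0.082, 0.373]
force: [-1.8, 2.0, -0.1]
finger_gap: -0.0001
grip_force: 1.1
```

Emit:
{"method": "jog_arm", "body": {"targets": "0 2 0 1.5 0 0 0;0 4.5 0 3 0 0 0;0 7 0 5 0 0 0;0 9 0 6.5 0 0 0;0 11 0 8 0 0 0"}}

```text
clock: 9.25
ee_pos: [0.5156, -0.0895, 0.1278]
eef_rot: [0.199, 0.903, -0.083, 0.373]
force: [-3.8, 2.9, -0.5]
finger_gap: 0.0002
grip_force: 1.7
```

```bash
python3 -c "
from h import *
where();lip();lid();where();rel([(.151,.098)])"
```

```text
t 9.25 s,h,y 0.149 0.1179 -0.0001 pitch 45.1 F [-3.77  2.89 -0.47] q [-0.03 -0.71 -0.88  0.66 -0.28  0.3 ]
side lid angle 0.207 803
lid angle about 0.212 1166
t 9.35 s,h,y 0.1491 0.1176 -0.0001 pitch 45.1 F [-3.06  1.89 -0.91] q [-0.03 -0.71 -0.88  0.66 -0.28  0.3 ]
(0.151, 0.098) [15.  0. 13.] [ 0.    -0.002  0.001]
```

Emit:
{"method": "jog_arm", "body": {"targets": "0 2 0 1.5 0 0 0;0 4 0 3 0 0 0;0 6 0 4.5 0 0 0;0 7.5 0 6 0 0 0;0 9 0 7 0 0 0"}}

```text
clock: 9.85
ee_pos: [0.5144, -0.089, 0.1166]
eef_rot: [0.199, 0.902, -0.083, 0.373]
force: [-0.4, 0.8, -1.3]
finger_gap: 0.0
grip_force: 0.7
```

```bash
python3 -c "
from h import *
where();lip();lid();where()"
```

```text
t 9.85 s,h,y 0.1502 0.1067 -0.0001 pitch 45.1 F [-0.39  0.77 -1.27] q [-0.02 -0.71 -0.9   0.64 -0.29  0.3 ]
side lid angle 0.133 297
lid angle about 0.141 470
t 9.95 s,h,y 0.1503 0.1066 -0.0001 pitch 45.1 F [ 0.24  2.08 -1.34] q [-0.02 -0.71 -0.9   0.64 -0.29  0.3 ]
```

Emit:
{"method": "jog_arm", "body": {"targets": "0 1.2 0 1 0 0 0;0 2.4 0 2 0 0 0;0 3.6 0 3 0 0 0;0 4.8 0 4 0 0 0;0 6 0 5 0 0 0"}}

```text
clock: 10.45
ee_pos: [0.5138, -0.0887, 0.109]
eef_rot: [0.199, 0.902, -0.083, 0.373]
force: [0.2, 0.6, -1.4]
finger_gap: -0.0
grip_force: 0.5
```

Emit:
{"method": "jog_arm", "body": {"targets": "0 1.5 0 1 0 0 0;0 3 0 2 0 0 0;0 4.5 0 3 0 0 0;0 6 0 4 0 0 0;0 7.5 0 5 0 0 0"}}

```text
clock: 10.95
ee_pos: [0.5122, -0.0879, 0.1002]
eef_rot: [0.199, 0.902, -0.082, 0.373]
force: [0.4, 0.3, -0.6]
finger_gap: 0.0002
grip_force: 0.0
```

Run:
```python
from h import *
from cell import *
where()
for n in('side','top'):
    p,d=grab_frame(n);np.savez('tmp.npz',p=p,d=d,**camera_params(n));_,P=load('tmp')
    D=P-HG;s=-D@c;w=D@np.array([-c[1],c[0],0]);m=(s>.01)&(s<.115)&(abs(w)<.09)&(abs(D[...,2]-.13)<.025)
    A=np.stack([s[m],np.ones(m.sum())],1);print(n,'slope,h',np.linalg.lstsq(A,D[...,2][m],rcond=None)[0],m.sum())
where()
```

```text
t 10.95 s,h,y 0.1527 0.0903 -0.0001 pitch 45.1 F [ 0.38  0.27 -0.62] q [-0.02 -0.71 -0.93  0.6  -0.29  0.3 ]
side slope,h [-0.00292574  0.12840137] 1953
top slope,h [0.00210132 0.12854421] 2900
t 11.05 s,h,y 0.1529 0.09 -0.0001 pitch 45.1 F [ 0.97 -0.11  0.23] q [-0.02 -0.71 -0.93  0.6  -0.29  0.3 ]
```

Emit:
{"method": "jog_arm", "body": {"targets": "0 9 0 -9 0 0 0;0 18 0 -18 0 0 0;0 30 0 -30 0 0 0;0 36 0 -48 0 0 0;0 36 0 -60 0 0 0"}}

```text
clock: 11.55
ee_pos: [0.4667, -0.0558, 0.1164]
eef_rot: [0.201, 0.905, -0.086, 0.366]
force: [0.6, 0.7, -0.1]
finger_gap: -0.0002
grip_force: 0.0
```

Run:
```python
from h import *
from cell import *
where()
p,d=grab_frame('side');cv2.imwrite('pics/s3.png',cv2.resize(p[60:270,110:390],(700,525),interpolation=2)[:,:,::-1])
```

```text
t 11.55 s,h,y 0.2077 0.1064 0.0098 pitch 45.8 F [ 0.62  0.68 -0.12] q [ 0.09 -0.85 -0.95  0.77 -0.36  0.39]
```

View pics/s3.png

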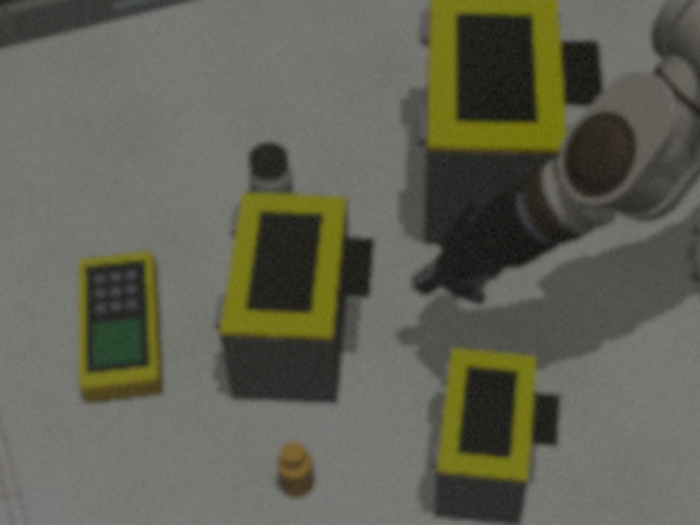

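The lid is shut (285,265), the fingers stand clear at (440,285), and the bystanders have not moved. Joint 2 is close to its limit, so I back it off a little.

Emit:
{"method": "jog_arm", "body": {"targets": "0 -7 0 7 0 0 0;0 -9 0 9 0 0 0;0 -9 0 9 0 0 0;0 -9 0 9 0 0 0"}}

```text
clock: 12.0
ee_pos: [0.4783, -0.0618, 0.116]
eef_rot: [0.201, 0.904, -0.086, 0.366]
force: [0.0, 0.3, 0.1]
finger_gap: -0.0001
grip_force: 0.0
```

Run:
```python
from h import *
from cell import *
where();o=observe();print(o['q'][1],np.abs(o['joint_vel']).max())
print(finish_job())
```

```text
t 12.0 s,h,y 0.1945 0.106 0.0092 pitch 45.8 F [0.03 0.28 0.08] q [ 0.07 -0.81 -0.93  0.74 -0.35  0.37]
-0.8080336898577791 0.005888217044948243
the job is handed in; nothing more can be done
None
```

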